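# Snap the clip-on aerosol lid onto the loaded centrifuge bucket

## Robot

A 7-joint arm with a two-finger parallel gripper is mounted at the origin on a cart in front of the work surface, level with it; the furniture and walls round the work are solid. World frame = base frame: x ahead of the robot, y to its left, z up, the work surface at z = 0. Lengths are in m, angles in rad, forces in N, time in s.
With the tool pointing down it reaches from about 0.425 to 0.975 m from the base axis. Payload 16.7 kg.
Tool frame: the origin (TCP) lies at the very end of the fingers, on their centre line; the grasp point (between the pads) lies 19 mm behind it (robot.grasp_offset is the distance from the TCP to the grasp point, in m); z points along the fingers, y is the line along which they close (so a half turn about z gives the same grasp; the last joint's range is limited). The gripper opens to 85 mm and grips with 20 to 120 N. Pads are 22 mm wide; open, the fingers measure 114 mm over their backs; the gripper's body (76 mm by 85 mm) begins 54 mm behind the grasp point. The pads swing forward as they close: fully open they stand 13 mm farther back than shut.
Start: joints at [-1.438, 0.426, 0.074, 1.606, -0.034, 1.111, -0.067], TCP at [0.188, 0.648, 0.231] pointing down, gripper open.
Joint ranges: [-2.85, 2.85], [-0.5, 2.14], [-1.23, 1.37], [0.21, 2.46], [-1.02, 4.16], [0.16, 2.05], [-2.73, 2.73]. Speed limits (rad/s): [1.89, 1.89, 2.39, 2.39, 3.01, 3.01, 3.01].

## Interface

Orientations are given as a 3x3 rotation matrix whose columns are the frame's x, y, z axes.
In Python, from workcell import robot gives the robot as it stands.
- The arm moves only by the tool drive_tool, never from a script. Its argument "series" is a list that holds one entry, the list of rows, each a list of 7 numbers: the opening in per cent of the stroke, from 0 (shut) to 100 (fully open), then the shift along the tool's x, y, z normalised to -1 to 1, where 1 is 10 cm, then the turn, a rotation vector about the tool's x, y, z normalised to -1 to 1, where 1 is 180 degrees. A call has 1 to 5 rows; each row is the pose to reach, as a shift and turn from the pose commanded when the call began, along the tool's axes at that moment, turning the shorter way round; what a row does not reach only later rows make up. A row lasts 1/12 s, in which the tool goes at most 41.7 mm and 7.16 degrees, less where a joint would pass 70% of its speed; a pose out of reach is approached as far as the arm can. A call with a number of a shift or a turn outside -1 to 1 is refused whole. A call with a gripper value outside its range is refused whole. The fingers move at their own pace and stop on an object; "force" is the grip in N (left out, the last holds). Time passes only in rows, so rows that repeat a pose let the fingers close. It gives the time, the measured TCP pose, the force, the opening and the grip force at its end, in the units of the state.
- robot.get_obs(): the state, without advancing time (a new reading comes with each control period).
- robot.read_camera(name): name is "side" or "top" or "wrist"; returns the picture (480x640x3 uint8, red, green, blue); there is no depth.
- robot.camera_params(name): a dict with "fx", "fy", "cx", "cy" (pixels), "camera_from_world" (4x4, takes a point from world to camera coordinates); the wrist camera has in their place "T_tool_cam" (4x4, takes a point from camera to tool coordinates, whose origin is the TCP and whose axes are the flange's). Camera axes: x right, y down, z forward; pixel columns grow to the right and rows downward; lengths in m; the calibration is good to about 2 mm. A picture is of the moment at which its call begins: read the wrist's pose just before it. camera_params takes no time and is no camera call.
- robot.hand_in(): hands the job in; it is judged then, once.
Trained networks look in the newest picture that a camera, given by its name, has taken for a name from the list of things; names that differ only in an ending like _2 or _b are one class to them, and where a whole thing is asked for, a point or a joint stands for the part that bears it (a point fixed in the world has none). Each returns a list of dicts, best first, with "p" (0 to 1); they miss things now and then, are a little off and sometimes report something else, mostly with a low value. They report only what shows in the picture. A call takes as long as a camera call. They do not tell look-alikes from the thing itself.
- robot.trace(camera, label): "pixels" (480x640 bool, what is visible of it) and "centre" ([column, row] in pixels, amid what is visible of it).
The state is a dict: "clock": time; "qpos": joint angles; "joint_velocities": joint speeds; "effort": joint torques, N m; "eef_pos": TCP position; "orientation": TCP orientation; "force": force on the tool from outside, world axes, zero at the start; "torque": the same for the moment, N m; "gripper_width": finger opening in m; "grasp_force": force on a finger pad.
Only numpy, scipy, OpenCV 4.12 (cv2) and the standard library are available. Lean on these libraries where they do the work, as an engineer would, in place of code of your own. Each camera call takes 0.05 s, during which the arm holds its last target. There are 200 camera calls.

## Task

The open centrifuge bucket is loaded and ready to spin, so close it like its twin: take the lid by its handle, set it squarely on the bucket and press it down until it sits flat on the rim with both side clips snapped under the rim, then let go. The samples must stay upright, so do not tip the bucket or push it about, and leave the closed bucket and the other things on the bench where they are.

Things in the scene. Friction and masses are not known exactly. Their poses are not given: they have to be found in the camera images.
- bucket: The open centrifuge bucket: bare aluminium, rectangular, rounded corners, 100 (x) x 80 (y) x 120 mm high, about 0.85 kg, loose on the worktop, ten grey-capped tubes inside, caps 12 mm or more below the mouth. Origin: centre of underside; z up, x along its long side. A pivot cup on each short end. The lid fits either way round (turned by pi), not crosswise; the two buckets may stand in either place.
- bucket_rim (a point): Centre of the open bucket's mouth, level with the rim's flat top, 120 mm above the bucket's origin; axes as the bucket's. The rim runs all round: 110 x 90 mm over all, 6 mm thick, standing 5 mm out from the walls; the mouth inside is 92 x 72 mm.
- lid: The loose lid: grey frame 110 (x) x 90 (y) x 8 mm with translucent window, a bridge handle on top, a black clip at the middle of each long side; about 0.18 kg. It starts upright on the worktop on the tips of its clips. Origin: its centre in the plane of the clip tips; z up, x along its long side and handle. Plate 23 to 31 mm, clip tops to 39 mm, handle bar 59 to 77 mm above the origin.
- lid_grip (a point): Middle of the lid's handle bar, 68 mm above the lid's origin, 9 mm below the bar's top; axes as the lid's. The bar is 84 mm long (x), 18 mm wide (y, the way to grip it), 18 mm high, on an end post at each end, open beneath between them (28 mm down to the plate).
- lid_seat (a point): Centre of the lid plate's underside, 23 mm above the lid's origin; axes as the lid's. It meets point bucket_rim when the lid is home. A sloping collar below it, 9 mm deep, enters the mouth with about 3 mm of play to each side (7 mm at its foot). Set down unpressed, the lid rests on its clips with this point 12 to 15 mm above the rim; it takes about 7 to 20 N straight down to snap home.
- clip_left (a joint): Angle of the sprung clip on the lid's +y side, rad: 0 at rest or snapped home, about 0.2 while spread over the rim, at most 0.45. The clip is 40 mm wide (x), pivots on the plate's edge and hangs outside the rim to 23 mm below the plate; its catch, 7 mm below the plate, reaches 3 mm under the rim; the slope below flares outward, so it finds the rim from up to 3 mm off centre.
- clip_right (a joint): The same for the clip on the lid's -y side. Over the clips the lid measures 103 mm across y.
- closed_bucket: The twin bucket, loaded and already closed with its own lid (this is how the open one shall look; handle top 174 mm above the worktop); loose, 1 kg. Same size; origin: centre of its underside, x along its long side.
- pipette: Blue hand pipette lying on the worktop, 32 x 222 x 46 mm, a bystander. Origin: centre of its underside.
- timer: White bench timer, 42 x 66 x 57 mm, a bystander. Origin: centre of its underside.
- pen_1: Thin ball pen lying on the worktop, 145 mm long, a bystander. Origin: centre of its underside.
- reagent_bottle: Small white screw-cap bottle, 40 mm across, 85 mm high, a bystander. Origin: centre of its underside.
- cap_strip: Strip of eight tube caps, 132 x 18 x 15 mm, lying on the worktop, a bystander. Origin: centre of its underside.
Mind the look-alikes: they are no part of the job. What is shaped like the lid but pink is not meant.

How it is judged:
At the end, for the whole second after the job is handed in: The lid sits on the open bucket: plate within 3 mm of the rim's top, centred within 5 mm, level within 0.04 rad, in line within 0.08 rad (either way round), both clips closed under the rim (below 0.1 rad); the bucket upright (0.05 rad), under 50 mm from its start, all at rest (z of lid_seat in the frame of bucket_rim between -0.003 and 0.003 m and horizontal distance between lid_seat and bucket_rim below 0.005 m and angle between the x axis of lid and the x axis of bucket, either way round below 0.08 rad and angle between the z axis of lid and the z axis of bucket, either way round below 0.04 rad and value of joint each of clip_left, clip_right below 0.1 rad and angle between bucket's own z axis and vertical below 0.05 rad and distance of bucket from where it was at the start of the episode below 0.05 m and linear speed of each of lid, bucket below 0.02 m/s); the robot touches nothing.
It fails at once if the open bucket is tipped by more than 0.25 rad (angle between bucket's own z axis and vertical above 0.25 rad).
It fails at once if the open bucket is pushed 60 mm or more away (distance of bucket from where it was at the start of the episode above 0.06 m).
It fails at once if the closed bucket or another thing on the bench is moved by more than 40 mm (distance of any of closed_bucket, pipette, timer, pen_1, reagent_bottle, cap_strip from where it was at the start of the episode above 0.04 m).
It also fails if it takes over 38 s, if anything falls off the work surface, if the arm or the gripper's body presses on something with over 40 N, if the wrist force passes 120 N, or if a joint passes its speed limit or range.

## Working session

There is one attempt and no reset: what is moved stays moved. The work goes in short steps, Python scripts to look and compute and a tool call to move; the robot and the scene stay as the last step left them, time stands still between calls to the robot, and variables do not carry over. Pictures are saved under pics/ and viewed, at most 10 in all, crops included, and the job is handed in when it is done.

Besides the shell and the picture viewer there is one more tool, called after "Call:" as name(argument=value, ...), one argument or row to a line, values as JSON. drive_tool: Moves the arm, as the interface text tells. Scaled input: -1 to 1 covers 10 cm each way for a shift and 180 degrees each way for a turn. Its arguments: {"type":"object","properties":{"series":{"type":"array","items":{"type":"array","items":{"type":"array","items":{"type":"number"}}}},"force":{"type":"number"}},"required":["series"]}

```bash
mkdir -p pics
cat > h.py <<'E'
import numpy as np, cv2
from workcell import robot
def snap(n,f=None):
    im=robot.read_camera(n)
    if f: cv2.imwrite('pics/'+f,im[:,:,::-1])
    return im
def cam(n):
    p=robot.camera_params(n)
    K=np.array([[p['fx'],0,p['cx']],[0,p['fy'],p['cy']],[0,0,1]])
    if n=='wrist':
        o=robot.get_obs();T=np.eye(4);T[:3,:3]=o['orientation'];T[:3,3]=o['eef_pos']
        return K,np.linalg.inv(T@np.array(p['T_tool_cam']))
    return K,np.array(p['camera_from_world'])
def ray(K,C,uv,z):
    W=np.linalg.inv(C);d=W[:3,:3]@np.linalg.inv(K)@[uv[0],uv[1],1];o=W[:3,3]
    return o+d*(z-o[2])/d[2]
def proj(K,C,P):
    q=(C[:3,:3]@np.atleast_2d(P).T+C[:3,3:]);u=K@q
    return (u[:2]/u[2]).T
E
python3 - <<'E'
from h import *
np.set_printoptions(precision=3,suppress=True)
a=snap('top','top0.png');b=snap('side','side0.png')
for n in('top','side'):
    K,C=cam(n);print(n,K[0,0],np.linalg.inv(C)[:3])
    for l in('lid','bucket','closed_bucket'):
        for d in robot.trace(n,l)[:3]:
            ys,xs=np.where(d['pixels']);print(l,round(d['p'],2),d['centre'],xs.min(),xs.max(),ys.min(),ys.max())
o=robot.get_obs();print(o['eef_pos'],o['orientation'],o['clock'],o['force'])
E
```

```text
top 459.3573929618489 [[-0.01  -0.991  0.135  0.374]
 [-0.999  0.006 -0.031 -0.111]
 [ 0.03  -0.135 -0.99   1.156]]
lid 0.81 [357.5, 253.7] 334 377 230 278
lid 0.57 [215.2, 210.7] 189 242 185 234
lid 0.4 [212.4, 307.4] 180 234 301 311
bucket 0.85 [274.7, 238.4] 252 293 212 263
closed_bucket 0.7 [464.5, 269.0] 441 496 230 296
closed_bucket 0.63 [163.0, 262.0] 136 192 234 288
side 516.5739771178305 [[ 0.866 -0.318  0.386 -0.006]
 [-0.5   -0.534  0.682 -1.037]
 [-0.011 -0.783 -0.621  0.915]]
lid 0.81 [315.4, 194.8] 295 338 185 203
lid 0.75 [343.6, 285.0] 319 369 264 305
bucket 0.87 [314.9, 224.8] 291 340 195 256
closed_bucket 0.98 [261.4, 181.1] 238 282 152 215
closed_bucket 0.35 [346.8, 285.6] 319 370 264 307
[0.188 0.648 0.231] [[-0.961  0.278 -0.   ]
 [ 0.278  0.961 -0.   ]
 [ 0.    -0.    -1.   ]] 0.4 [-0.791 -0.017 -0.611]
```

View pics/top0.png

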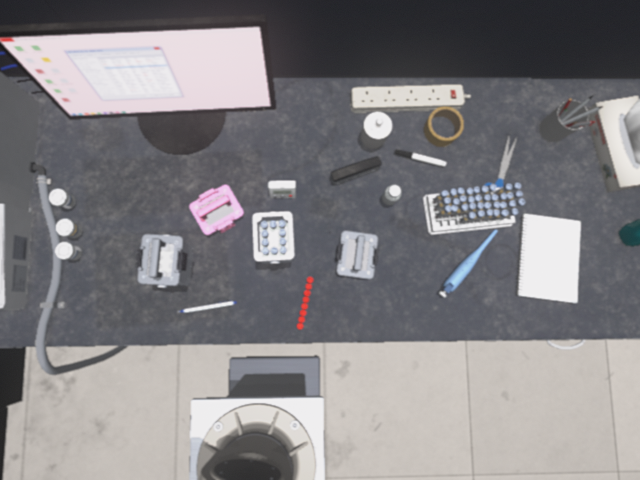

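View pics/side0.png

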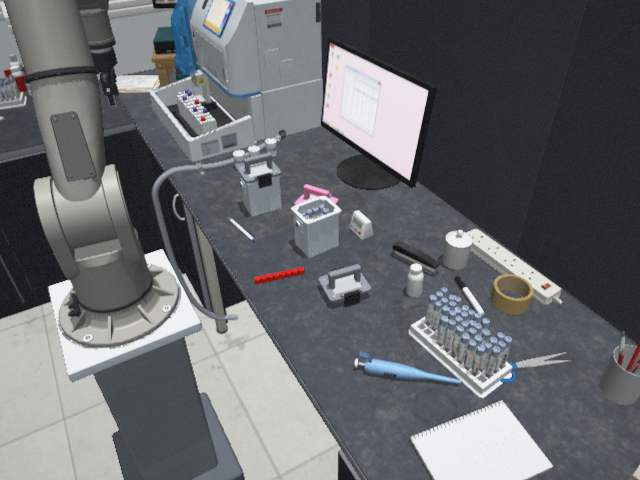

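Candidates for the lid are the grey loose one at top (357,254), the pink look-alike at (216,210) and the closed twin's own lid at (163,262). I choose (357,254), which in the side view is (344,285). The open bucket with capped tubes is at (274,238), between the twin on the left and the lid on the right. Next I fit the poses and check a crop.

```bash
cat >> h.py <<'E'
from scipy.optimize import minimize
def box(x,y,z0,z1): return np.array([[a*x/2,b*y/2,c] for a in(-1,1) for b in(-1,1) for c in(z0,z1)])
def off(P,d): return P+np.array(d)
LID=[box(.11,.09,.023,.031),box(.084,.018,.059,.077),box(.04,.103,.0,.039),off(box(.008,.018,.03,.077),[.038,0,0]),off(box(.008,.018,.03,.077),[-.038,0,0])]
BUC=[box(.10,.08,0,.12),box(.11,.09,.114,.12)]
def place(P,q,dz=0):
    c,s=np.cos(q[2]),np.sin(q[2]);return P@np.array([[c,s,0],[-s,c,0],[0,0,1]])+[q[0],q[1],dz]
def render(M,q,K,C,dz=0,S=4):
    im=np.zeros((480*S,640*S),np.uint8)
    for P in M:
        h=cv2.convexHull((proj(K,C,place(P,q,dz))*S).astype(np.float32)).round().astype(np.int32)
        cv2.fillConvexPoly(im,h,1)
    return im
def fit(M,views,q0,dz=0,S=3):
    big=[(cv2.resize(m.astype(np.uint8),None,fx=S,fy=S),K,C) for m,K,C in views]
    def cost(q):
        e=0
        for m,K,C in big:
            r=render(M,q,K,C,dz,S);e+=1-(r&m).sum()/((r|m).sum())
        return e
    best=None
    for a in q0[2]+np.array([-.6,-.2,.2,.6]):
        x=np.array([q0[0],q0[1],a])
        r=minimize(cost,x,method='Nelder-Mead',options=dict(initial_simplex=x+np.array([[0,0,0],[.02,0,0],[0,.02,0],[0,0,.3]]),xatol=1e-4,fatol=1e-4))
        if best is None or r.fun<best.fun: best=r
    return best.x,best.fun
E
python3 - <<'E'
from h import *
np.set_printoptions(precision=4,suppress=True)
cams={n:cam(n) for n in('top','side')}
im={n:snap(n) for n in cams}
def get(l,c):
    v={}
    for n in cams:
        for d in robot.trace(n,l):
            if np.hypot(*(np.array(d['centre'])-c[n]))<15: v[n]=(d['pixels'],*cams[n]);break
    return v
vl=get('lid',dict(top=(357,254),side=(344,285)));vb=get('bucket',dict(top=(274,238),side=(315,225)))
for nm,M,v,c,z in(('lid',LID,vl,(357,254),.03),('buc',BUC,vb,(274,238),.12)):
    g=ray(*cams['top'],c,z)
    for sel in(('top','side'),('top',),('side',)):
        vv=[v[s] for s in sel if s in v]
        if len(vv)==len(sel): print(nm,sel,*fit(M,vv,[g[0],g[1],0]))
for l in('closed_bucket','timer','reagent_bottle','cap_strip'):
    for d in robot.trace('top',l)[:2]: print(l,d['p'],ray(*cams['top'],d['centre'],.05))
t=cv2.resize(im['top'][180:330,130:430],None,fx=2,fy=2,interpolation=cv2.INTER_CUBIC)
s=cv2.resize(im['side'][170:320,220:420],None,fx=2,fy=2,interpolation=cv2.INTER_CUBIC)
cv2.imwrite('pics/crop.png',np.vstack([t,np.pad(s,((0,0),(0,200),(0,0)))])[:,:,::-1])
K,C=cam('wrist');print(K,robot.camera_params('wrist')['T_tool_cam'])
E
```

```text
lid ('top', 'side') [ 0.4929 -0.2494 -0.1388] 0.1598010144044001
lid ('top',) [ 0.4933 -0.2492 -0.1485] 0.0481738035264484
lid ('side',) [ 0.4937 -0.2484 -0.1639] 0.10770885622086768
buc ('top', 'side') [ 0.5279 -0.0469  0.0204] 0.10290806422746979
buc ('top',) [ 0.5275 -0.0472  0.0512] 0.04261348155413869
buc ('side',) [ 0.5278 -0.0458 -0.0175] 0.058779377961251544
timer 0.81 [ 0.6561 -0.0754  0.05  ]
reagent_bottle 0.68 [ 0.6393 -0.3302  0.05  ]
cap_strip 0.71 [ 0.3836 -0.1119  0.05  ]
[[401.6253   0.     317.6904]
 [  0.     401.6253 245.9794]
 [  0.       0.       1.    ]] [[ 0.0002 -0.9577 -0.2879  0.0726]
 [ 1.     -0.      0.0008  0.0002]
 [-0.0008 -0.2879  0.9577 -0.1428]
 [ 0.      0.      0.      1.    ]]
```

View pics/crop.png

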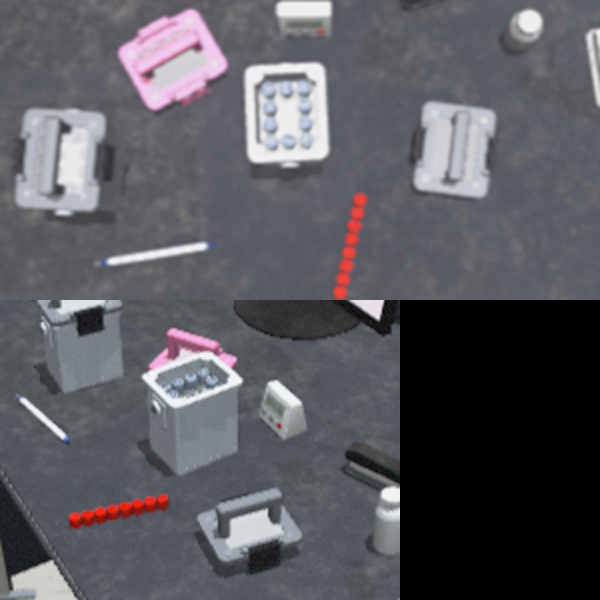

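The crop confirms it: the grey lid on its clips is at top (357,254) with its handle bar along x. Pink is separate, and the open bucket stands clear. Moving now: lift a little and swing round above the twin.

Call:
drive_tool(
  series=[
    [[100,-0.3,-0.4,-0.2,0,0,-0.02],[100,-0.6,-0.7,-0.4,0,0,-0.043],[100,-0.8,-1,-0.4,0,0,-0.043],[100,-0.8,-1,-0.4,0,0,-0.043]],
  ],
)

```text
clock: 1.23
eef_pos: [0.2403, 0.5255, 0.273]
orientation: [[-0.989, 0.151, 0.002], [0.151, 0.989, 0.001], [-0.001, 0.001, -1.0]]
force: [1.0, 1.2, -0.1]
gripper_width: 0.0854
grasp_force: 0.0
```

Call:
drive_tool(
  series=[
    [[100,-0.3,-0.4,0,0,0,0],[100,-0.6,-0.7,0,0,0,0],[100,-0.8,-1,0,0,0,0],[100,-0.8,-1,0,0,0,0]],
  ],
)

```text
clock: 1.57
eef_pos: [0.3053, 0.4131, 0.2717]
orientation: [[-0.988, 0.154, 0.001], [0.154, 0.988, -0.001], [-0.001, -0.001, -1.0]]
force: [1.4, -0.3, 0.5]
gripper_width: 0.0855
grasp_force: 0.0
```

Call:
drive_tool(
  series=[
    [[100,-0.3,-0.4,0,0,0,0],[100,-0.6,-0.7,0,0,0,0],[100,-0.8,-1,0,0,0,0],[100,-0.8,-1,0,0,0,0]],
  ],
)

```text
clock: 1.9
eef_pos: [0.369, 0.3025, 0.2716]
orientation: [[-0.988, 0.154, 0.001], [0.154, 0.988, -0.001], [-0.001, -0.001, -1.0]]
force: [1.1, -1.2, -0.3]
gripper_width: 0.0853
grasp_force: 0.0
```

Call:
drive_tool(
  series=[
    [[100,-0.3,-0.4,0,0,0,0],[100,-0.6,-0.7,0,0,0,0],[100,-0.8,-1,0,0,0,0],[100,-0.8,-1,0,0,0,0]],
  ],
)

```text
clock: 2.23
eef_pos: [0.4331, 0.1918, 0.2717]
orientation: [[-0.988, 0.154, 0.001], [0.154, 0.988, -0.001], [-0.001, -0.0, -1.0]]
force: [-0.2, -0.7, -0.1]
gripper_width: 0.0855
grasp_force: 0.0
```

Call:
drive_tool(
  series=[
    [[100,0,-0.4,0,0,0,0],[100,0,-0.7,0,0,0,0],[100,0,-1,0,0,0,0],[100,0,-1,0,0,0,0]],
  ],
)

```text
clock: 2.57
eef_pos: [0.4149, 0.0943, 0.2714]
orientation: [[-0.988, 0.152, -0.0], [0.152, 0.988, 0.0], [0.0, 0.0, -1.0]]
force: [1.0, 0.3, -0.1]
gripper_width: 0.0855
grasp_force: 0.0
```

Call:
drive_tool(
  series=[
    [[100,0,-0.4,0,0,0,0],[100,0,-0.7,0,0,0,0],[100,0,-1,0,0,0,0],[100,0,-1,0,0,0,0]],
  ],
)

```text
clock: 2.9
eef_pos: [0.4001, -0.0042, 0.2715]
orientation: [[-0.988, 0.152, 0.0], [0.152, 0.988, 0.001], [-0.0, 0.001, -1.0]]
force: [-1.0, -1.1, -0.4]
gripper_width: 0.0851
grasp_force: 0.0
```

Run:
```python
from h import *
o=robot.get_obs();print(o['eef_pos'],o['qpos'],o['clock'])
K,C=cam('wrist');im=snap('wrist','w1.png')
for l in('bucket','lid'):
    for d in robot.trace('wrist',l)[:3]:
        ys,xs=np.where(d['pixels']);print(l,d['p'],d['centre'],xs.min(),xs.max(),ys.min(),ys.max())
```

```text
[ 0.40011335 -0.00420927  0.27147297] [-0.73089561 -0.13529312  0.53692375  2.15025127  0.07638787  1.10865555
  1.18651351] 2.9
lid 0.94 [420.4, 376.3] 379 457 321 427
lid 0.61 [103.7, 320.0] 50 164 275 384
```

View pics/w1.png

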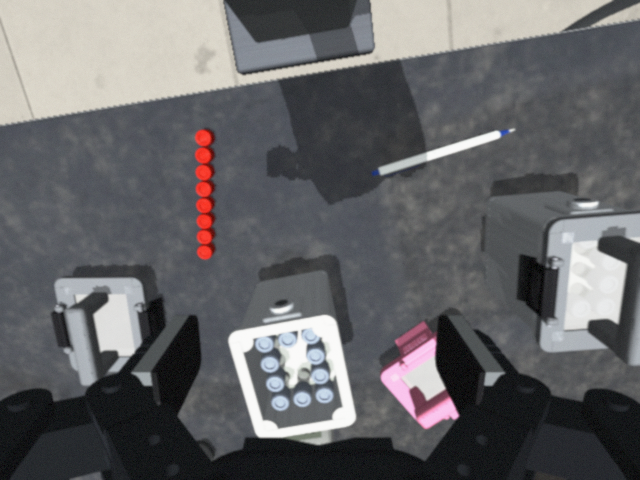

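View: the open bucket's rim is at about (229–356, 315–438), the pink look-alike at (420,375), the lid at (105,325) and the twin at right. I compute the rim from this picture while going over to the lid.

Run:
```python
from h import *
im=cv2.imread('pics/w1.png');K,C=cam('wrist')
g=im.min(2);m=(g>185).astype(np.uint8);m[:300]=0;m[450:]=0;m[:,:215]=0;m[:,365:]=0
n,l,s,_=cv2.connectedComponentsWithStats(m);i=1+s[1:,4].argmax();print(s[i])
ys,xs=np.where(l==i)
P=np.array([ray(K,C,(x,y),.12)[:2] for x,y in zip(xs,ys)])
(c,wh,a)=cv2.minAreaRect((P*1000).astype(np.float32));print(c,wh,a)
```

```text
[ 229  315  127  122 6101]
(532.455322265625, -38.97826385498047) (111.8005142211914, 90.71186065673828) 2.8602819442749023
```

Call:
drive_tool(
  series=[
    [[100,-0.3,-0.4,0,0,0,0],[100,-0.5,-0.7,0,0,0,0],[100,-0.5,-1,0,0,0,0],[100,-0.5,-1,0,0,0,0]],
  ],
)

```text
clock: 3.38
eef_pos: [0.4361, -0.1104, 0.2714]
orientation: [[-0.989, 0.151, -0.0], [0.151, 0.989, -0.002], [-0.0, -0.002, -1.0]]
force: [-1.2, 0.0, -1.8]
gripper_width: 0.0852
grasp_force: 0.0
```

Call:
drive_tool(
  series=[
    [[100,-0.3,-0.4,0,0,0,0],[100,-0.5,-0.7,0.2,0,0,0],[100,-0.5,-1,0.4,0,0,0],[100,-0.5,-1,0.4,0,0,0]],
  ],
)

```text
clock: 3.72
eef_pos: [0.4694, -0.2166, 0.228]
orientation: [[-0.989, 0.15, -0.005], [0.15, 0.989, -0.003], [0.004, -0.004, -1.0]]
force: [-2.7, 1.1, -0.6]
gripper_width: 0.0854
grasp_force: 0.0
```

Call:
drive_tool(
  series=[
    [[100,0,-0.2,0,0,0,0],[100,0,-0.2,0,0,0,0],[100,0,-0.2,0,0,0,0],[100,0,-0.2,0,0,0,0]],
  ],
)

```text
clock: 4.05
eef_pos: [0.4683, -0.2308, 0.2312]
orientation: [[-0.989, 0.145, -0.0], [0.145, 0.989, 0.0], [0.0, 0.0, -1.0]]
force: [0.7, 0.0, -1.3]
gripper_width: 0.0855
grasp_force: 0.0
```

Run:
```python
from h import *
np.set_printoptions(precision=4,suppress=True)
o=robot.get_obs();print(o['eef_pos'],o['clock'],o['joint_velocities'])
K,C=cam('wrist');im=snap('wrist')
cv2.polylines
for d in robot.trace('wrist','lid')[:3]:
    ys,xs=np.where(d['pixels']);print('lid',d['p'],d['centre'],xs.min(),xs.max(),ys.min(),ys.max())
    q=fit(LID,[(d['pixels'],K,C)],[.493,-.249,-.145]);print(q)
for q,col in(([.493,-.249,-.145],(255,0,0)),(q[0],(0,255,0))):
  for P in LID[:2]:
    h=cv2.convexHull(proj(K,C,place(P,q)).astype(np.float32)).astype(int);cv2.polylines(im,[h],True,col)
cv2.imwrite('pics/w2.png',im[:,:,::-1])
```

```text
[ 0.4683 -0.2308  0.2312] 4.05 [-0.0098 -0.0084 -0.0011  0.0028 -0.0021 -0.001   0.0036]
lid 0.56 [305.3, 241.2] 246 361 182 308
(array([ 0.4959, -0.2471, -0.1473]), np.float64(0.04100727251424796))
```

View pics/w2.png

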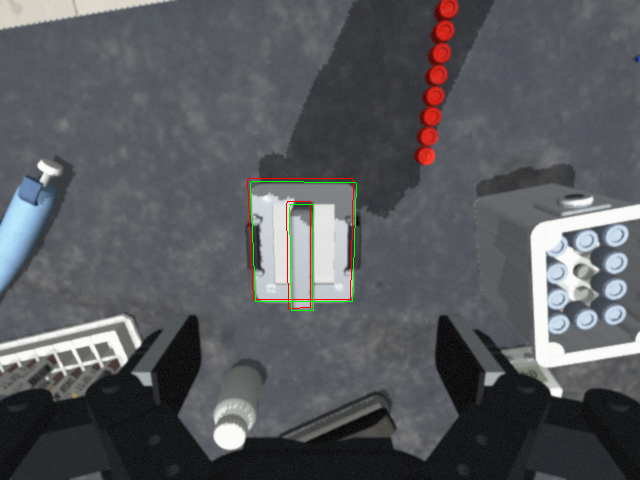

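The green fit lies well on the grey lid, frame (248–356, 182–300) and bar at (302,255). Descending to the grasp.

Call:
drive_tool(
  series=[
    [[100,-0.3,-0.12,0.3,0,0,0],[100,-0.3,-0.12,0.6,0,0,0],[100,-0.3,-0.12,0.9,0,0,0],[100,-0.3,-0.12,1,0,0,0],[100,-0.3,-0.12,1,0,0,0]],
  ],
)

```text
clock: 4.57
eef_pos: [0.4947, -0.2471, 0.1296]
orientation: [[-0.989, 0.146, -0.004], [0.146, 0.989, 0.001], [0.004, 0.0, -1.0]]
force: [-0.3, -0.2, -0.2]
gripper_width: 0.0855
grasp_force: 0.0
```

Call:
drive_tool(
  series=[
    [[100,0,0,0.25,0,0,0],[100,0,0,0.5,0,0,0],[100,0,0,0.7,0,0,0],[100,0,0,0.82,0,0,0],[100,0,0,0.82,0,0,0]],
  ],
)

```text
clock: 4.98
eef_pos: [0.4956, -0.2476, 0.0489]
orientation: [[-0.989, 0.146, -0.001], [0.146, 0.989, 0.001], [0.001, 0.0, -1.0]]
force: [-0.1, 0.3, 0.3]
gripper_width: 0.0855
grasp_force: 0.0
```

Call:
drive_tool(
  series=[
    [[0,0,0,0,0,0,0],[0,0,0,0,0,0,0],[0,0,0,0,0,0,0],[0,0,0,0,0,0,0],[0,0,0,0,0,0,0]],
  ],
  force=80,
)

```text
clock: 5.4
eef_pos: [0.4962, -0.2483, 0.0501]
orientation: [[-0.989, 0.146, 0.001], [0.146, 0.989, -0.0], [-0.001, -0.0, -1.0]]
force: [0.5, -0.7, -0.7]
gripper_width: 0.0258
grasp_force: 0.0
```

Call:
drive_tool(
  series=[
    [[0,0,0,0,0,0,0],[0,0,0,0,0,0,0],[0,0,0,0,0,0,0],[0,0,0,0,0,0,0],[0,0,0,0,0,0,0]],
  ],
)

```text
clock: 5.82
eef_pos: [0.4961, -0.2485, 0.0499]
orientation: [[-0.989, 0.146, 0.001], [0.146, 0.989, -0.0], [-0.001, -0.0, -1.0]]
force: [-1.2, 0.3, 8.1]
gripper_width: 0.0165
grasp_force: 77.8
```

Call:
drive_tool(
  series=[
    [[0,0,0,-0.1,0,0,0],[0,0,0,-0.3,0,0,0],[0,0,0,-0.6,0,0,0],[0,0,0,-1,0,0,0],[0,0,0,-1,0,0,0]],
  ],
)

```text
clock: 6.23
eef_pos: [0.4977, -0.2502, 0.1555]
orientation: [[-0.989, 0.148, 0.007], [0.148, 0.989, -0.002], [-0.007, -0.001, -1.0]]
force: [2.7, -1.0, -0.9]
gripper_width: 0.017
grasp_force: 78.4
```

Call:
drive_tool(
  series=[
    [[0,0,0.3,-0.3,0,0,0],[0,0,0.5,-0.6,0,0,0],[0,0,0.6,-0.9,0,0,0],[0,0,0.6,-0.9,0,0,0],[0,0,0.6,-0.9,0,0,0]],
  ],
)

```text
clock: 6.65
eef_pos: [0.5053, -0.1883, 0.241]
orientation: [[-0.989, 0.145, 0.003], [0.145, 0.989, 0.001], [-0.003, 0.001, -1.0]]
force: [0.3, -0.7, -2.2]
gripper_width: 0.0168
grasp_force: 78.9
```

Call:
drive_tool(
  series=[
    [[0,0.0,0.0,-0.1,0,0,0],[0,0,0,-0.1,0,0,0],[0,0,0,-0.1,0,0,0],[0,0,0,-0.1,0,0,0]],
  ],
)

```text
clock: 6.98
eef_pos: [0.504, -0.1893, 0.2488]
orientation: [[-0.989, 0.147, -0.001], [0.147, 0.989, -0.0], [0.001, -0.0, -1.0]]
force: [-0.3, -0.3, -1.8]
gripper_width: 0.0165
grasp_force: 78.8
```

```bash
cat > b.py <<'E'
from h import *
import sys
np.set_printoptions(precision=4,suppress=True)
o=robot.get_obs();print(o['eef_pos'],o['clock'],o['orientation'][:,0],o['gripper_width'])
K,C=cam('wrist');im=snap('wrist')
for d in robot.trace('wrist','bucket')[:2]:
    print('bucket',d['p'],d['centre'],fit(BUC,[(d['pixels'],K,C)],[.528,-.047,.03]))
for d in robot.trace('wrist','lid')[:2]:
    print('lid',d['p'],d['centre'])
z0=o['eef_pos'][2]-.050
yaw=np.arctan2(-o['orientation'][1,0],-o['orientation'][0,0])
for M,q,dz,col in((BUC[1:],[.528,-.047,.03],0,(255,0,0)),(LID[:2],[*o['eef_pos'][:2],yaw],z0,(0,255,0))):
  for P in M:
    for zs in (0,1):
      Q=P[zs::2];h=cv2.convexHull(proj(K,C,place(Q,q,dz)).astype(np.float32)).astype(int);cv2.polylines(im,[h],True,col)
cv2.imwrite('pics/'+sys.argv[1],im[:,:,::-1])
E
python3 b.py w3.png
```

```text
[ 0.504  -0.1893  0.2488] 6.9833 [-0.9891  0.1471  0.001 ] 0.016501353337856153
bucket 0.83 [513.2, 227.7] (array([ 0.5304, -0.0454,  0.049 ]), np.float64(0.03668921394297353))
bucket 0.7 [377.7, 61.8] (array([ 0.528, -0.047, -0.57 ]), np.float64(1.0))
lid 0.89 [319.4, 264.7]
lid 0.56 [614.0, 275.0]
```

View pics/w3.png

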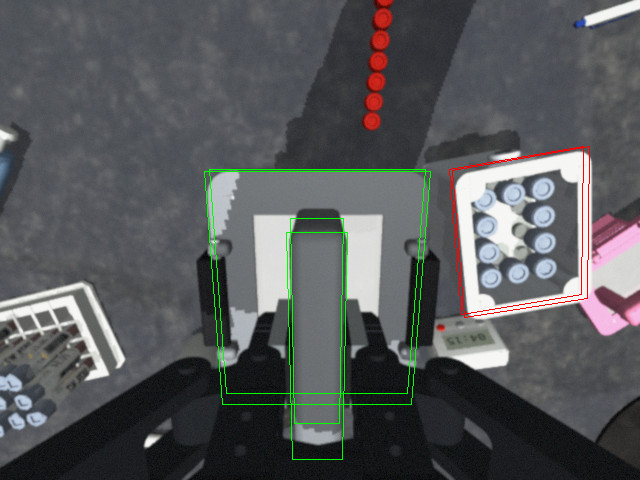

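The lid is held squarely: its frame matches the prediction within about 1 mm at its near edge (row 170). The bucket rim is at (455–590, 148–317), giving (0.5304, -0.046, yaw 0.05). Moving over it and turning 0.2 rad.

Call:
drive_tool(
  series=[
    [[0,0,0.2,0,0,0,0],[0,-0.02,0.45,0,0,0,0],[0,-0.03,0.65,0,0,0,0],[0,-0.03,0.73,0,0,0,0],[0,-0.03,0.73,0,0,0,0]],
  ],
)

```text
clock: 7.55
eef_pos: [0.5184, -0.1151, 0.2489]
orientation: [[-0.99, 0.143, -0.001], [0.143, 0.99, 0.0], [0.001, 0.0, -1.0]]
force: [0.3, -0.4, -2.0]
gripper_width: 0.0169
grasp_force: 78.8
```

Call:
drive_tool(
  series=[
    [[0,0,0.2,0,0,0,-0.02],[0,-0.02,0.45,0.1,0,0,-0.04],[0,-0.03,0.65,0.2,0,0,-0.063],[0,-0.03,0.73,0.3,0,0,-0.063],[0,-0.03,0.73,0.3,0,0,-0.063]],
  ],
)

```text
clock: 7.97
eef_pos: [0.5311, -0.0441, 0.2175]
orientation: [[-0.999, -0.053, -0.003], [-0.053, 0.999, -0.001], [0.003, -0.0, -1.0]]
force: [-1.3, -1.1, -2.1]
gripper_width: 0.0167
grasp_force: 78.8
```

Call:
drive_tool(
  series=[
    [[0,0,0,0,0,0,0],[0,0,0,0,0,0,0],[0,0,0,0,0,0,0]],
  ],
)

```text
clock: 8.22
eef_pos: [0.5318, -0.0468, 0.2199]
orientation: [[-0.999, -0.049, 0.001], [-0.049, 0.999, -0.0], [-0.001, -0.0, -1.0]]
force: [1.2, 0.2, -1.1]
gripper_width: 0.0166
grasp_force: 78.8
```

Run:
```python
from h import *
np.set_printoptions(precision=4,suppress=True)
o=robot.get_obs();print(o['eef_pos'],o['clock'],o['orientation'],o['gripper_width'],o['force'])
yaw=np.arctan2(-o['orientation'][1,0],-o['orientation'][0,0]);print(yaw)
out=[]
for n in('side','wrist'):
    K,C=cam(n);im=snap(n)
    for M,q,dz,col in((BUC[1:],[.5304,-.0462,.05],0,(255,0,0)),(LID[:2],[*o['eef_pos'][:2],yaw],o['eef_pos'][2]-.05,(0,255,0))):
      for P in M:
        for zs in (0,1):
          if n=='wrist' or 1:
            h=cv2.convexHull(proj(K,C,place(P[zs::2],q,dz)).astype(np.float32))
            if n=='side': h=(h-[260,130])*4
            if n=='side' and 's' not in globals(): s=cv2.resize(im[130:280,260:360],None,fx=4,fy=4,interpolation=cv2.INTER_CUBIC)
            cv2.polylines(s if n=='side' else im,[h.astype(int)],True,col)
    out.append(s if n=='side' else im[60:460,150:550])
out[1]=np.pad(out[1],((0,200),(0,0),(0,0)))
cv2.imwrite('pics/w4.png',np.hstack(out)[:,:,::-1])
```

```text
[ 0.5318 -0.0468  0.2199] 8.2167 [[-0.9988 -0.0485  0.0007]
 [-0.0485  0.9988 -0.0002]
 [-0.0007 -0.0002 -1.    ]] 0.01657182342833185 [ 1.2045  0.1601 -1.083 ]
0.048550896575456345
```

View pics/w4.png

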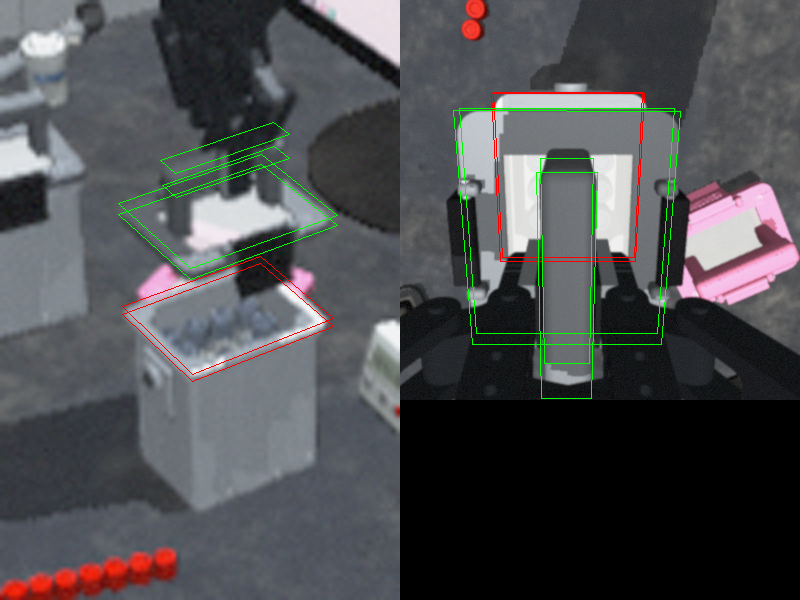

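The rim (red) fits in both views, and so does the lid's frame, but the bar end sits at about row 150/375 instead of 172/398. That may mean a tilt, so I check with an enhanced raw view.

Run:
```python
from h import *
w=snap('wrist');s=snap('side')
cv2.imwrite('pics/raw_w.png',w[:,:,::-1]);cv2.imwrite('pics/raw_s.png',s[:,:,::-1])
g=lambda a:(255*(a/255.)**.5).astype(np.uint8)
a=cv2.resize(g(s)[145:245,270:350],(480,600),interpolation=cv2.INTER_CUBIC)
b=cv2.resize(g(w)[150:460,240:400],(310,600),interpolation=cv2.INTER_CUBIC)
cv2.imwrite('pics/w5.png',np.hstack([a,b])[:,:,::-1])
d=robot.trace('side','lid')
o=robot.get_obs()
for x in d[:3]:
    ys,xs=np.where(x['pixels']);print(x['p'],x['centre'],xs.min(),xs.max(),ys.min(),ys.max())
    np.save('m_side%d.npy'%d.index(x) if 0 else 'm.npy',d[0]['pixels'])
K,C=cam('side');yaw=.0486
for t in(-.1,0,.1):
    Rt=np.array([[np.cos(t),0,np.sin(t)],[0,1,0],[-np.sin(t),0,np.cos(t)]])
    c=np.array([[sx*.055,sy*.045,.031] for sx,sy in((-1,-1),(-1,1),(1,1),(1,-1))])-[0,0,.068]
    c=np.vstack([c,[[-.042,0,.009],[.042,0,.009]]])
    P=place(c@Rt.T,[*o['eef_pos'][:2],yaw],o['eef_pos'][2]+.018)
    print(t,((proj(K,C,P)-[270,145])*6).round().tolist())
    Kw,Cw=cam('wrist');print('  w',((proj(Kw,Cw,P)-[240,150])*1.935).round().tolist())
```

```text
0.65 [313.6, 185.9] 290 340 167 203
-0.1 [[233.0, 320.0], [124.0, 223.0], [337.0, 128.0], [452.0, 219.0], [190.0, 169.0], [359.0, 94.0]]
  w [[-60.0, 56.0], [361.0, 57.0], [336.0, 520.0], [-37.0, 519.0], [151.0, 148.0], [150.0, 611.0]]
0 [[224.0, 313.0], [116.0, 215.0], [331.0, 141.0], [445.0, 232.0], [191.0, 160.0], [361.0, 102.0]]
  w [[-68.0, 40.0], [369.0, 41.0], [332.0, 492.0], [-33.0, 492.0], [151.0, 159.0], [150.0, 598.0]]
0.1 [[217.0, 304.0], [108.0, 206.0], [323.0, 154.0], [437.0, 246.0], [193.0, 150.0], [363.0, 110.0]]
  w [[-77.0, 26.0], [379.0, 27.0], [328.0, 465.0], [-29.0, 464.0], [151.0, 173.0], [150.0, 583.0]]
```

View pics/w5.png

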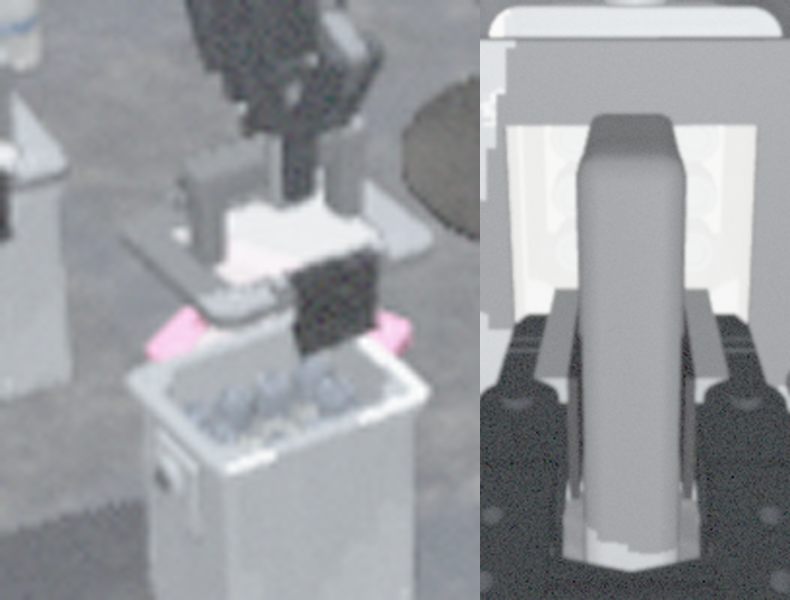

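The lid is level: bar near edge at row 160 against 159 predicted, frame edge at 40 against 40, and the side corners agree. Descending to just above contact with a 1 mm correction.

Call:
drive_tool(
  series=[
    [[0,0.01,0,0.15,0,0,0],[0,0.01,0,0.3,0,0,0],[0,0.01,0,0.45,0,0,0],[0,0.01,0,0.5,0,0,0],[0,0.01,0,0.5,0,0,0]],
  ],
)

```text
clock: 8.88
eef_pos: [0.5302, -0.0455, 0.1685]
orientation: [[-0.999, -0.051, -0.002], [-0.051, 0.999, -0.001], [0.002, -0.001, -1.0]]
force: [-0.8, 0.1, -0.8]
gripper_width: 0.0169
grasp_force: 78.9
```

Call:
drive_tool(
  series=[
    [[0,0,0,0.03,0,0,0],[0,0,0,0.06,0,0,0],[0,0,0,0.09,0,0,0],[0,0,0,0.12,0,0,0],[0,0,0,0.12,0,0,0]],
  ],
)

```text
clock: 9.3
eef_pos: [0.5312, -0.0453, 0.1574]
orientation: [[-0.999, -0.051, 0.001], [-0.051, 0.999, 0.0], [-0.001, 0.0, -1.0]]
force: [1.5, -0.3, 1.2]
gripper_width: 0.0168
grasp_force: 79.3
```

Call:
drive_tool(
  series=[
    [[0,0,0,0.02,0,0,0],[0,0,0,0.04,0,0,0],[0,0,0,0.06,0,0,0],[0,0,0,0.06,0,0,0],[0,0,0,0.06,0,0,0]],
  ],
)

```text
clock: 9.72
eef_pos: [0.5304, -0.0453, 0.1508]
orientation: [[-0.999, -0.051, -0.001], [-0.051, 0.999, -0.0], [0.001, -0.0, -1.0]]
force: [0.6, 0.3, -7.3]
gripper_width: 0.0168
grasp_force: 78.1
```

Call:
drive_tool(
  series=[
    [[0,0,0,0.02,0,0,0],[0,0,0,0.03,0,0,0],[0,0,0,0.04,0,0,0],[0,0,0,0.04,0,0,0],[0,0,0,0.04,0,0,0]],
  ],
)

```text
clock: 10.13
eef_pos: [0.5309, -0.0453, 0.1476]
orientation: [[-0.999, -0.051, 0.0], [-0.051, 0.999, 0.0], [-0.0, 0.0, -1.0]]
force: [-1.9, 0.8, 4.8]
gripper_width: 0.0168
grasp_force: 80.1
```

Call:
drive_tool(
  series=[
    [[0,0,0,0.01,0,0,0],[0,0,0,0.02,0,0,0],[0,0,0,0.03,0,0,0],[0,0,0,0.03,0,0,0]],
  ],
)

```text
clock: 10.47
eef_pos: [0.5319, -0.0455, 0.1476]
orientation: [[-0.999, -0.051, 0.002], [-0.051, 0.999, 0.003], [-0.002, 0.003, -1.0]]
force: [-24.2, 5.1, 73.1]
gripper_width: 0.0166
grasp_force: 89.8
```

It meets a hard stop at 73 N, so the plate is on the rim. Relaxing the push, then letting go.

Call:
drive_tool(
  series=[
    [[0,0,0,-0.02,0,0,0],[0,0,0,-0.03,0,0,0],[0,0,0,-0.03,0,0,0],[0,0,0,-0.03,0,0,0]],
  ],
)

```text
clock: 10.8
eef_pos: [0.5309, -0.0454, 0.1476]
orientation: [[-0.999, -0.051, 0.0], [-0.051, 0.999, 0.0], [-0.0, 0.0, -1.0]]
force: [-3.8, 0.3, 11.5]
gripper_width: 0.0169
grasp_force: 81.1
```

Call:
drive_tool(
  series=[
    [[60,0,0,0,0,0,0],[60,0,0,0,0,0,0],[60,0,0,0,0,0,0],[60,0,0,0,0,0,0],[60,0,0,0,0,0,0]],
  ],
)

```text
clock: 11.22
eef_pos: [0.5307, -0.0454, 0.1472]
orientation: [[-0.999, -0.051, -0.0], [-0.051, 0.999, -0.0], [0.0, -0.0, -1.0]]
force: [0.2, 0.3, -0.3]
gripper_width: 0.051
grasp_force: 0.0
```

Call:
drive_tool(
  series=[
    [[60,0,0,0,0,0,0],[60,0,0,0,0,0,0],[60,0,0,0,0,0,0],[60,0,0,0,0,0,0],[60,0,0,0,0,0,0]],
  ],
)

```text
clock: 11.63
eef_pos: [0.5308, -0.0454, 0.1473]
orientation: [[-0.999, -0.051, -0.0], [-0.051, 0.999, -0.0], [0.0, -0.0, -1.0]]
force: [-0.8, 0.2, 0.4]
gripper_width: 0.0512
grasp_force: 0.0
```

Call:
drive_tool(
  series=[
    [[60,0,0,-0.2,0,0,0],[60,0,0,-0.5,0,0,0],[60,0,0,-0.8,0,0,0],[60,0,0,-1,0,0,0],[60,0,0,-1,0,0,0]],
  ],
)

```text
clock: 12.05
eef_pos: [0.5326, -0.0457, 0.2511]
orientation: [[-0.999, -0.051, 0.005], [-0.051, 0.999, 0.001], [-0.005, 0.001, -1.0]]
force: [0.2, 0.5, 0.5]
gripper_width: 0.0515
grasp_force: 0.0
```

Call:
drive_tool(
  series=[
    [[60,0.2,0,-0.3,0,0,0],[60,0.4,0,-0.6,0,0,0],[60,0.5,0,-0.9,0,0,0],[60,0.5,0,-0.9,0,0,0],[60,0.5,0,-0.9,0,0,0]],
  ],
)

```text
clock: 12.47
eef_pos: [0.4811, -0.0476, 0.3384]
orientation: [[-0.999, -0.052, 0.003], [-0.052, 0.999, 0.002], [-0.003, 0.002, -1.0]]
force: [-0.5, 0.3, -0.4]
gripper_width: 0.0514
grasp_force: 0.0
```

Run:
```python
from h import *
np.set_printoptions(precision=4,suppress=True)
o=robot.get_obs();print(o['eef_pos'],o['clock'],o['force'])
w=snap('wrist');s=snap('side')
K,C=cam('side');Kw,Cw=cam('wrist')
for n,k,c in(('side',K,C),('wrist',Kw,Cw)):
    for l in('lid','closed_bucket'):
        for d in robot.trace(n,l)[:2]:
            print(n,l,d['p'],d['centre'],fit(LID,[(d['pixels'],k,c)],[.531,-.046,.05],dz=.097) if l=='lid' else '')
g=lambda a:(255*(a/255.)**.6).astype(np.uint8)
a=cv2.resize(g(s)[150:270,225:355],(650,600),interpolation=cv2.INTER_CUBIC)[:,:390*650//650+260]
b=cv2.resize(g(w),(800,600))
print(np.round(proj(Kw,Cw,place(box(.11,.09,.12,.128),[.5304,-.0462,.05]))[1::2]))
a=cv2.resize(a,(400,370));b=b[60:430,200:600]
cv2.imwrite('pics/w6.png',np.hstack([a,b])[:,:,::-1])
```

```text
[ 0.4811 -0.0476  0.3384] 12.4667 [-0.468   0.297  -0.4473]
side lid 0.98 [319.2, 206.8] (array([ 0.5285, -0.0457,  0.0471]), np.float64(0.09462806388248357))
side lid 0.5 [310.4, 190.1] (array([ 0.579 ,  0.0223, -2.0826]), np.float64(0.9149253731343283))
side closed_bucket 0.95 [262.5, 183.6] 
wrist lid 0.67 [319.3, 261.1] (array([ 0.5293, -0.0457,  0.0547]), np.float64(0.049392214186797956))
wrist lid 0.6 [442.5, 294.6] (array([ 0.5766,  0.0651, -1.0992]), np.float64(0.5055779285355599))
wrist closed_bucket 0.7 [569.4, 210.1] 
[[265. 204.]
 [367. 205.]
 [269. 317.]
 [363. 317.]]
```

View pics/w6.png

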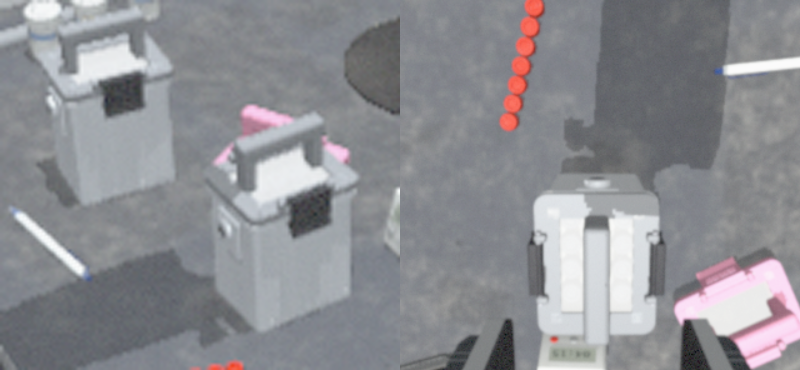

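The lid sits flat on the bucket just like the twin. In the wrist view both clips, at (537,268) and (657,268), are vertical and symmetric, the bucket has not moved, and the arm is clear.

```bash
python3 -c "
from workcell import robot
print(robot.hand_in())"
```

```text
the job is handed in; nothing more can be done
None
```

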